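Refill the spring magazine of a wax feeder

ROBOT

A 7-joint arm with a two-finger parallel gripper is mounted at the origin on a cart in front of the work surface, level with it; the furniture and walls round the work are solid. World frame = base frame: x ahead of the robot, y to its left, z up, the work surface at z = 0. Lengths are in m, angles in rad, forces in N, time in s.
With the tool pointing down it reaches from about 0.425 to 1.025 m from the base axis. Payload 3.6 kg.
Tool frame: the origin (TCP) lies on the centre line of the jaws, within the pads' length; the fingertips stand r.tcp_to_tips ahead of it and the grasp point (between the pads) lies 2 mm behind it (r.tcp_to_tips is the distance from the TCP to the fingertips, in m); z points along the fingers, y is the line along which they close (so a half turn about z gives the same grasp; the last joint's range is limited). The gripper opens to 85 mm and grips with 20 to 120 N. Pads are 22 mm wide; open, the fingers measure 114 mm over their backs; the gripper's body (76 mm by 85 mm) begins 54 mm behind the grasp point. The pads swing forward as they close: fully open they stand 13 mm farther back than shut.
Start: joints at [-1.399, 0.591, 0.048, 1.609, -0.033, 0.943, -0.034], TCP at [0.19, 0.7, 0.248] pointing down, gripper open.
Joint ranges: [-2.69, 2.69], [-0.47, 2.24], [-1.27, 1.36], [0.19, 2.51], [-1.53, 4.68], [0.08, 2.07], [-3.09, 3.09]. Speed limits (rad/s): [2.57, 2.57, 3.14, 3.14, 3.14, 3.14, 3.14].

INTERFACE

Orientations are given as a rotation vector (axis times angle).
In Python, from station import r, camrig, finish_job gives the robot as it stands (r), with the cameras (camrig) and the job as plain functions.
- The arm moves only by the shell command python3 steer.py [FORCE], which reads ROWS from standard input. ROWS is a JSON object whose key "rows" holds a list of rows, 1 to 8 of them, each of 7 numbers: a rotation vector rx, ry, rz in shares of 2 pi rad (1.0 is 2 pi rad), then dx, dy, dz in shares of 0.75 m (1.0 is 0.75 m), then the finger opening in m; each row shifts and turns the commanded pose from where the row before left it, along the tool's axes as they then stand; what a row does not reach is not made up. A row lasts 1/8 s, in which the tool goes at most 0.0625 m and 0.188 rad, less where a joint would pass 70% of its speed; a pose out of reach is approached as far as the arm can. The fingers move at their own pace and stop on an object; FORCE is the grip in N (left out, the last holds). Time passes only in rows, so rows that do not move let the fingers close. It prints the time, the measured TCP pose, the force, the opening and the grip force at its end. No shift or turn number may pass 1 either way. Input that does not fit is refused with a message, and nothing moves.
- r.state(): the state, without advancing time (a new reading comes with each control period).
- camrig.grab_frame(name): name is "scene" or "top" or "wrist"; returns (picture, depth): 420x560x3 uint8, blue, green, red; 420x560 float32, m along the optical axis (not along the pixel's ray), 0 where there is no reading.
- camrig.camera_params(name): a dict with "intrinsics" (3x3 intrinsics, pixels), "dist_coeffs" ([k1, k2, p1, p2, k3] as OpenCV has them; the pictures are not rectified), "rvec" (rotation vector, rad) and "tvec" (3), from world to camera coordinates, as OpenCV has them; the wrist camera has in their place "mount" (4x4, takes a point from camera to tool coordinates, whose origin is the TCP and whose axes are the flange's). Camera axes: x right, y down, z forward; pixel columns grow to the right and rows downward; lengths in m; the calibration is good to about 2 mm. A picture is of the moment at which its call begins: read the wrist's pose just before it. camera_params takes no time and is no camera call.
- finish_job(): hands the job in; it is judged then, once.
The state is a dict: "clock": time; "joint_pos": joint angles; "qd": joint speeds; "joint_torque": joint torques, N m; "tool_pos": TCP position; "tcp_rot": TCP orientation; "ft_force": force on the tool from outside, world axes, zero at the start; "moment": the same for the moment, N m; "finger_gap": finger opening in m; "grip_force": force on a finger pad.
Only numpy, scipy, OpenCV 4.12 (cv2) and the standard library are available. Lean on these libraries where they do the work, as an engineer would, in place of code of your own. Each camera call takes 0.05 s, during which the arm holds its last target. There are 200 camera calls.

TASK

Refill the wax feeder: flip the two sprung clips off the ends of its cover, lift the cover off and lay it on the bench, then put every loose wax block flat into the magazine and press it down against the spring until both catches have snapped over it. When all the blocks are in, set the cover back fully home on its two pegs and snap both clips back over it. Leave the brush, the open tin and the matchbox alone.

Things in the scene. Friction and masses are not known exactly. Their poses are not given: they have to be found in the camera images.
- magazine: stack magazine of the wax feeder, fixed on the bench: dark base 110x150x12 mm, four upright aluminium corner angles, a grey end plate with a flange on top at its +y and -y ends. Origin: centre of the base's underside, z up. Blocks lie flat in it, 62 mm length along its y. Shaft 48 mm (x) by 66 mm (y); the +x and -x sides are open over the middle 40 mm. Holds 4 blocks
- rim (a point): centre of the magazine's mouth at its rim, magazine (0, 0, 172) mm; the corner angles flare outward by 7 mm from z = 160 mm up to the rim as a lead-in; the flanges' tops, where the cover sits, are at this height
- mouth (a point): point on the magazine's axis at the height of the catches' undersides, magazine (0, 0, 140) mm. A block set in from above rests on the catches' bevels with its underside at about z = 150 mm; pressing it in takes about 8 to 15 N. It is in when its top is at or below this height with the catches over it. Each further block goes on top and pushes the stack down 28 mm
- catch_a_nose (a point): lower tip of the sprung brass catch in the shaft's +y end, magazine (0, 26, 140) mm: underside flat, top bevelled from y = 26 mm at z = 142 to y = 35 mm at z = 158. A block pressed down pushes it aside (1 to 3 N); it springs back once the block's top is below z = 140 mm. The point itself does not move
- catch_b_nose (a point): lower tip of the mirror-image catch in the shaft's -y end, magazine (0, -26, 140) mm; does not move
- peg_a (a point): foot of a locating peg for the cover, magazine (18, 51.5, 172) mm: 10 mm thick, 14 mm high, tapered to 4 mm over its top 6 mm
- peg_b (a point): foot of the other locating peg, same size, magazine (-18, -51.5, 172) mm
- follower (a joint): the sprung follower plate in the shaft: m moved down from the top (0 = empty, its top 1 mm below the catches; about 0.027 more for each block held, 0.118 = bottom stop); spring 3.5 N at the top, rising by 35 N/m
- clip_a (a joint): clip at the magazine's +y end: 0 rad = closed, its wire bar over the cover's edge; 0.65 = open, leaning outward; an over-centre spring snaps it either way from about 0.33 rad
- clip_b (a joint): clip at the magazine's -y end, the mirror image: 0 rad = closed over the cover, 0.65 = open, leaning outward, over centre at about 0.33 rad
- clip_a_tab (a point): centre of clip a's black thumb tab, 30 mm wide (along the magazine's x), 8 mm thick, 32 mm high. Closed: upright at magazine (0, 69, 194) mm, top at z = 210, 45 mm free inward of it up to the cover's grip bar; the 6 mm wire bar, 40 mm wide, is 12 mm inward at z = 183. Swings on a 44 mm radius (tip 60 mm) about clip_a_hinge; pushing it out or back in takes 2 to 4 N
- clip_a_hinge (a point): hinge of clip a, axis along the magazine's x, at magazine (0, 69, 150) mm
- clip_b_tab (a point): centre of clip b's black thumb tab, mirror image of clip a's, at magazine (0, -69, 194) mm when closed
- clip_b_hinge (a point): hinge of clip b, axis along the magazine's x, at magazine (0, -69, 150) mm
- cover: loose grey cover plate 72 mm (its x) by 126 mm (its y) by 6 mm, 0.15 kg, with a black grip bar on top at its middle: 12 mm wide (x), 40 mm long (y), from 6 to 36 mm above the plate's underside. Two 13 mm holes at (18, 51.5) and (-18, -51.5) mm fit the magazine's pegs; turned by half a turn it fits as well. Origin: centre of its underside. Seated, the origin is at magazine (0, 0, 172) mm
- block_0: cream wax block, 44 mm (x) by 62 mm (y) by 28 mm high, box-shaped; origin at the centre of its underside; lies flat on the bench at the start. Not every block is there in every run
- block_1: cream wax block, 44 mm (x) by 62 mm (y) by 28 mm high, box-shaped; origin at the centre of its underside; lies flat on the bench at the start. Not every block is there in every run
- block_2: cream wax block, 44 mm (x) by 62 mm (y) by 28 mm high, box-shaped; origin at the centre of its underside; lies flat on the bench at the start. Not every block is there in every run
- block_3: cream wax block, 44 mm (x) by 62 mm (y) by 28 mm high, box-shaped; origin at the centre of its underside; lies flat on the bench at the start. Not every block is there in every run
- brush: flat brush with a red handle, 42x190x10 mm, long axis y, lying near the robot; a bystander
- open_tin: empty open tin, 68 mm across, 62 mm high, standing near the robot; a bystander
- matches: matchbox, 36x53x15 mm, lying to the left on the far side; a bystander

How it is judged:
On the way, in this order (a step that is already met when the one before it is completed fails the run):
1. both clips are flipped open (value of joint each of clip_a, clip_b above 0.5 rad), for 0.2 s.
2. the cover is off and lies flat on the bench beside the magazine (horizontal distance between cover and magazine above 0.1 m and height (world z) of cover below 0.02 m and angle between cover's own z axis and vertical below 0.15 rad), for 0.2 s.
3. every block is down in the magazine under the catches (x of block_0 in the frame of magazine between -0.006 and 0.006 m and y of block_0 in the frame of magazine between -0.006 and 0.006 m and z of each of block_0, block_1, block_2, block_3 in the frame of magazine below 0.116 m and angle between each of block_0, block_1, block_2, block_3's own z axis and vertical below 0.15 rad and x of block_1 in the frame of magazine between -0.006 and 0.006 m and y of block_1 in the frame of magazine between -0.006 and 0.006 m and x of block_2 in the frame of magazine between -0.006 and 0.006 m and y of block_2 in the frame of magazine between -0.006 and 0.006 m and x of block_3 in the frame of magazine between -0.006 and 0.006 m and y of block_3 in the frame of magazine between -0.006 and 0.006 m), for 0.2 s.
At the end, for the whole second after the job is handed in: every block lies flat in the magazine with its top no more than 4 mm above the catches' undersides; the cover sits on its two pegs, level, within 3 mm of its seat in height, 4 mm sideways and 0.1 rad in turn; both clips are closed (within 0.15 rad); everything is at rest (all of step 3 and x of cover in the frame of magazine between -0.004 and 0.004 m and y of cover in the frame of magazine between -0.004 and 0.004 m and z of cover in the frame of magazine between 0.169 and 0.175 m and angle between cover's own z axis and vertical below 0.04 rad and angle between the x axis of cover and the x axis of magazine, either way round below 0.1 rad and value of joint each of clip_a, clip_b below 0.15 rad and linear speed of each of block_0, block_1, block_2, block_3, cover below 0.02 m/s); the robot touches nothing.
It fails at once if the brush, the open tin or the matchbox is shoved 4 cm or more or tipped over (distance of any of brush, open_tin, matches from where it was at the start of the episode above 0.04 m or angle between any of brush, open_tin, matches's own z axis and vertical above 0.6 rad).
Of block_0, block_1, block_2, block_3 only 2 to 4 are there at a start; the rules pass over those that are not, and their reading is None.
At some moment in a run one of block_0, block_1, block_2, block_3 may be knocked a few centimetres aside while the robot is not near it.
Once in a run the grip may slacken for a moment while it holds something.
It also fails if it takes over 210 s, if anything falls off the work surface, if the arm or the gripper's body presses on something with over 40 N, if the wrist force passes 120 N, or if a joint passes its speed limit or range.

## Working session

There is one attempt and no reset: what is moved stays moved. The work goes in short steps, Python scripts to look and compute and a shell command to move; the robot and the scene stay as the last step left them, time stands still between calls to the robot, and variables do not carry over. Pictures are saved under pics/ and viewed, at most 18 in all, crops included, and the job is handed in when it is done.

```bash
ls; mkdir -p pics; python3 - <<'E'
from station import r, camrig, finish_job
import cv2
s=r.state();print(s['clock'],s['tool_pos'],s['tcp_rot'],s['finger_gap'],r.tcp_to_tips)
for n in("scene","top"):
    p,d=camrig.grab_frame(n);cv2.imwrite(f'pics/{n}0.png',p)
    import numpy as np;np.save(f'pics/{n}0.npy',d)
    c=camrig.camera_params(n);print(n,c)
print(camrig.camera_params("wrist"))
E
```

```text
pics
station.py
steer.py
0.0 [0.18952441 0.69898527 0.24711776] [-0.41457747 -3.11394056  0.00350368] 0.08546531379057128 0.017
scene {'intrinsics': array([[422.9761833 ,   0.        , 280.70442759],
       [  0.        , 422.9761833 , 208.3279192 ],
       [  0.        ,   0.        ,   1.        ]]), 'dist_coeffs': array([-0.10006206,  0.        ,  0.        ,  0.        ,  0.        ]), 'rvec': array([ 2.10480396, -0.58164801,  0.3383157 ]), 'tvec': array([-0.34410884,  0.3195617 ,  0.95710165])}
top {'intrinsics': array([[454.38788422,   0.        , 280.66258714],
       [  0.        , 454.38788422, 207.09125003],
       [  0.        ,   0.        ,   1.        ]]), 'dist_coeffs': array([-0.02031384,  0.        ,  0.        ,  0.        ,  0.        ]), 'rvec': array([ 2.11838185, -2.12099425,  0.15163052]), 'tvec': array([0.17263574, 0.5136721 , 1.10554333])}
{'intrinsics': array([[310.95853676,   0.        , 282.3905677 ],
       [  0.        , 310.95853676, 214.0998906 ],
       [  0.        ,   0.        ,   1.        ]]), 'dist_coeffs': array([-0.00545672,  0.        ,  0.        ,  0.        ,  0.        ]), 'mount': array([[-4.51819313e-04, -9.51438081e-01, -3.07839851e-01,
         7.74022596e-02],
       [ 9.99999731e-01, -2.51811635e-04, -6.89436447e-04,
        -5.87125327e-04],
       [ 5.78438434e-04, -3.07840080e-01,  9.51437939e-01,
        -1.26270312e-01],
       [ 0.00000000e+00,  0.00000000e+00,  0.00000000e+00,
         1.00000000e+00]])}
```

View pics/scene0.png

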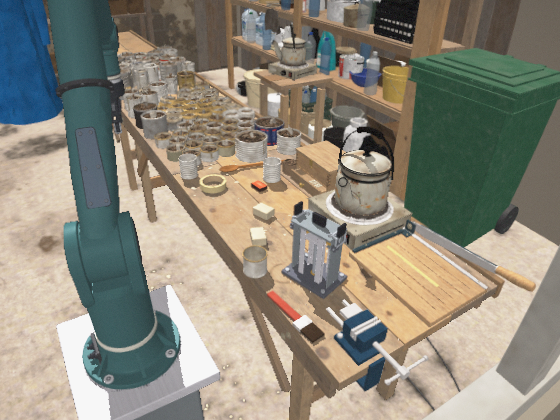

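View pics/top0.png

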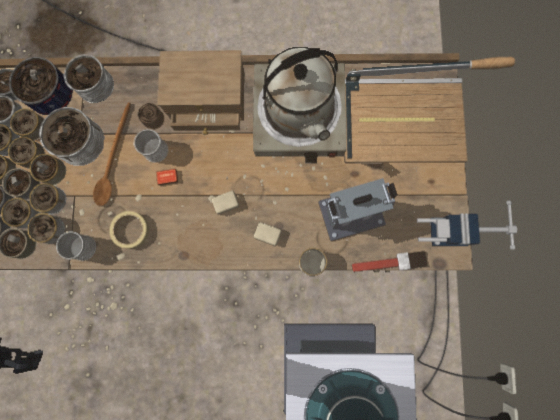

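The scene and top views show two cream blocks (top ≈(225,203) and (267,233)), the magazine at (358,208), the tin (313,260), the brush (390,263) and the matchbox (167,177).

```bash
cat > h.py <<'E'
import cv2,numpy as np
from station import r, camrig, finish_job
from scipy.spatial.transform import Rotation as R
def cam(name,s=None):
    """intrinsics, dist, camera-to-world 4x4"""
    c=camrig.camera_params(name);T=np.eye(4)
    if name=="wrist":
        s=s or r.state();T[:3,:3]=R.from_rotvec(s['tcp_rot']).as_matrix();T[:3,3]=s['tool_pos'];T=T@c['mount']
    else:
        T[:3,:3]=cv2.Rodrigues(c['rvec'])[0];T[:3,3]=c['tvec'];T=np.linalg.inv(T)
    return c['intrinsics'],c['dist_coeffs'],T
def rays(C,uv):
    K,d,T=C;p=cv2.undistortPoints(np.float64(uv).reshape(-1,1,2),K,d)[:,0]
    return T[:3,3],np.c_[p,np.ones(len(p))]@T[:3,:3].T
def onplane(C,uv,z):
    o,d=rays(C,uv);return o+d*((z-o[2])/d[:,2:])
def cross(C1,uv1,C2,uv2):
    out=[];o1,d1=rays(C1,uv1);o2,d2=rays(C2,uv2)
    for a,b in zip(d1,d2):
        t=np.linalg.lstsq(np.c_[a,-b],o2-o1,rcond=None)[0];p,q=o1+a*t[0],o2+b*t[1];out.append(np.r_[(p+q)/2,np.linalg.norm(p-q)])
    return np.array(out)
def cloud(C,dep):
    v,u=np.mgrid[:dep.shape[0],:dep.shape[1]];uv=np.c_[u.ravel(),v.ravel()]
    o,d=rays(C,uv);P=o+d*dep.reshape(-1,1);P[dep.ravel()==0]=np.nan;return P.reshape(*dep.shape,3)
def rect(xy):
    (c,wh,a)=cv2.minAreaRect(np.float32(xy)*1000);b=cv2.boxPoints((c,wh,a));e=[b[1]-b[0],b[2]-b[1]]
    l=max(e,key=np.linalg.norm);return np.round(np.array(c)/1000,4),np.round(wh,1),round(float(np.degrees(np.arctan2(l[1],l[0]))%180),1)
def shot(name,tag):
    s=r.state();p,d=camrig.grab_frame(name);cv2.imwrite(f'pics/{tag}.png',p);return cam(name,s),p,d
def blobs(m,lo=40,hi=1e9):
    n,l,st,c=cv2.connectedComponentsWithStats(m.astype(np.uint8));return [(st[i,4],c[i],l==i) for i in range(1,n) if lo<st[i,4]<hi]
E
python3 - <<'E'
from h import *
C=cam('top');p=cv2.imread('pics/top0.png');d=np.load('pics/top0.npy');P=cloud(C,d)
print('bench z',np.nanmedian(P[235:260,160:250,2]))
reg=np.zeros(p.shape[:2],bool);reg[130:272,100:430]=1
m=(P[...,2]>.02)&(P[...,2]<.036)&reg
for a,c,k in blobs(m,60):print('low',a,c,rect(P[k][:,:2]),np.median(P[k][:,2]),np.median(p[k],0))
for lo,hi in((.165,.183),(.196,.203),(.203,.213)):
    m=(P[...,2]>lo)&(P[...,2]<hi)&reg&(np.indices(m.shape)[1]>300)
    for a,c,k in blobs(m,8):print(lo,a,c,rect(P[k][:,:2]),np.median(P[k][:,2]),np.median(p[k],0))
cv2.imwrite('pics/mag0.png',cv2.resize(p[160:290,300:440],None,fx=5,fy=4.6))
E
```

```text
bench z 0.00023832129301504246
low 1960 [386.67346939 145.67857143] (array([ 0.6813, -0.1083]), array([224.3,  88.1]), 89.8) 0.0221982478194368 [101. 135. 167.]
low 61 [145.83606557 141.04918033] (array([0.6945, 0.5304]), array([24.9, 58.3]), 134.1) 0.027969477871385262 [74. 79. 83.]
low 65 [157.66153846 154.66153846] (array([0.6616, 0.5009]), array([21.7, 60.5]), 127.5) 0.028532933602562593 [87. 93. 96.]
low 67 [280.50746269 154.88059701] (array([0.656 , 0.1771]), array([  3.3, 126.5]), 90.7) 0.02939135070351173 [59. 69. 77.]
low 397 [224.3929471  202.18387909] (array([0.5312, 0.3188]), array([43.8, 62. ]), 110.1) 0.027561949420954024 [152. 179. 192.]
low 421 [127.89548694 229.41330166] (array([0.461 , 0.5685]), array([93.4, 92.6]), 62.5) 0.02450802256450313 [130. 171. 189.]
low 410 [266.92682927 233.75609756] (array([0.4487, 0.2079]), array([62.3, 43.7]), 69.5) 0.02741190296604956 [153. 180. 193.]
0.165 24 [312.75 134.  ] (array([0.6639, 0.0945]), array([23.4,  5.4]), 43.3) 0.17240441387551553 [116.  124.5 128. ]
0.165 1577 [361.61001902 201.19594166] (array([ 0.5049, -0.0116]), array([ 72.6, 144.6]), 106.3) 0.1777718881118695 [129. 127. 121.]
0.203 44 [324.         136.56818182] (array([0.6462, 0.0726]), array([18. , 19.3]), 102.0) 0.20989894157484273 [69.  77.  80.5]
0.203 58 [393.05172414 189.62068966] (array([ 0.524 , -0.0772]), array([30. ,  7.9]), 17.4) 0.20916138913760918 [46. 50. 54.]
0.203 100 [362.68 198.59] (array([ 0.5042, -0.0105]), array([12.4, 39.3]), 104.9) 0.20736966758984549 [46. 48. 51.]
0.203 57 [332.47368421 207.45614035] (array([0.4847, 0.0551]), array([29.2,  8.2]), 18.8) 0.20908258761595866 [48. 51. 55.]
```

View pics/mag0.png

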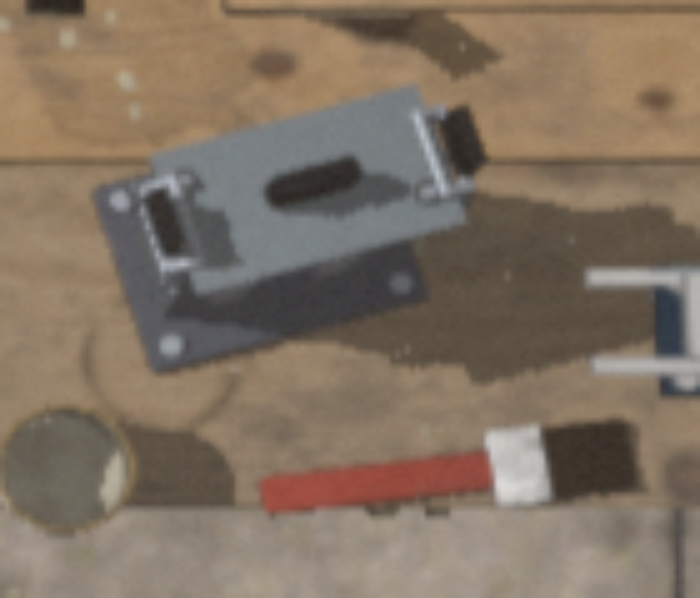

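The crop shows the grey cover with its grip bar at the middle, tabs at about (165,225) and (462,140), tin at (65,470), and brush at (450,470). The tabs and bar agree on magazine centre ≈(0.504,−0.011), with its y axis at ≈106.5°. I'll move over it for a wrist view.

Careful with the scale: shifts go in shares of 0.75 m and turns go in shares of 2 pi rad. That gives: -0.06 m / 0.75 = -0.08, -0.043 m / 0.75 = -0.0573.

```bash
echo '{"rows": [[0,0,0,0,0,-0.08,0.02],[0,0,0,-0.0467,-0.0573,0,0.02],[0,0,0,-0.0467,-0.0573,0,0.02],[0,0,0,-0.0467,-0.0573,0,0.0],[0,0,0,-0.0467,-0.0573,0,0.0],[0,0,0,-0.0467,-0.0573,0,0],[0,0,0,-0.0467,-0.0573,0,0],[0,0,0,-0.0467,-0.0573,0,0]]}' | python3 steer.py 30
echo '{"rows": [[0,0,0,-0.0467,-0.0573,0,0],[0,0,0,-0.0467,-0.0573,0,0],[0,0,0,-0.0467,-0.0573,0,0],[0,0,0,-0.0467,-0.0573,0,0],[0,0,0,-0.0467,-0.0573,0,0],[0,0,0,-0.0467,-0.0573,0,0],[0,0,0,-0.0467,-0.0573,0,0]]}' | python3 steer.py
echo '{"rows": [[0,0,0.0271,0,0,0,0],[0,0,0.0271,0,0,0,0],[0,0,0.0271,0,0,0,0],[0,0,0.0271,0,0,0,0],[0,0,0.0271,0,0,0,0],[0,0,0.0271,0,0,0,0],[0,0,0,0,0,0,0],[0,0,0,0,0,0,0]]}' | python3 steer.py
cat >> h.py <<'E'
MAG=[0.5043,-0.011,106.5]  # x, y, direction of its y axis (deg)
def mag(p):
    a=np.radians(MAG[2]-90);return np.array([MAG[0]+p[0]*np.cos(a)-p[1]*np.sin(a),MAG[1]+p[0]*np.sin(a)+p[1]*np.cos(a),p[2]])
def go(P,deg=None,label=''):
    """tool-axes move to world TCP P with tool y along deg (mod 180), tool straight down: turn first, then the shift in the turned frame"""
    s=r.state();A=R.from_rotvec(s['tcp_rot']);y=A.as_matrix()[:,1];now=np.degrees(np.arctan2(y[1],y[0]))
    if deg is None:deg=now
    t=(deg-now+90)%180-90;th=np.radians(now+t)
    B=np.c_[[np.sin(th),-np.cos(th),0],[np.cos(th),np.sin(th),0],[0,0,-1]]
    rv=(A.inv()*R.from_matrix(B)).as_rotvec();print(label,'turn',rv.round(3),'shift',(B.T@(np.array(P)-s['tool_pos'])).round(4),'at',np.round(s['tool_pos'],4),'q7',round(s['joint_pos'][6],2))
E
python3 - <<'E'
from h import *
C,p,d=shot('wrist','w1');P=cloud(C,d)
for lo,hi in((.166,.184),(.199,.205),(.203,.216)):
    m=(P[...,2]>lo)&(P[...,2]<hi)
    for a,c,k in blobs(m,100):print(lo,a,c,rect(P[k][:,:2]),np.median(P[k][:,2]))
go(mag([0,0,.3]),16.5)
E
```

```text
clock: 1.1
tool_pos: [0.3478, 0.3431, 0.3081]
tcp_rot: [-0.415, -3.114, 0.0]
ft_force: [0.5, 0.6, -0.4]
finger_gap: 0.0002
grip_force: 0.0
clock: 1.98
tool_pos: [0.5054, -0.011, 0.3082]
tcp_rot: [-0.414, -3.114, -0.0]
ft_force: [-0.4, 0.3, -0.1]
finger_gap: -0.0002
grip_force: 0.0
clock: 2.98
tool_pos: [0.505, -0.0094, 0.3082]
tcp_rot: [-1.879, -2.518, 0.0]
ft_force: [0.8, -0.1, 0.0]
finger_gap: -0.0001
grip_force: 0.0
0.166 2108 [548.46062619 164.49620493] (array([0.7156, 0.0864]), array([ 23. , 115.5]), 121.8) 0.17552335446431644
0.166 9754 [283.1223088  201.45642813] (array([ 0.5062, -0.0084]), array([ 72.4, 135. ]), 106.4) 0.17886404917188906
0.166 405 [495.67901235 152.80493827] (array([0.6674, 0.087 ]), array([34.4, 17.5]), 64.8) 0.1740032854464703
0.166 140 [516.31428571 171.13571429] (array([0.6841, 0.076 ]), array([20.9,  7.3]), 54.0) 0.17657847126203213
0.203 495 [283.43838384 131.51313131] (array([0.4878, 0.0538]), array([28.8,  7.6]), 16.8) 0.2105580930214162
0.203 108 [529.75       156.32407407] (array([0.663 , 0.0879]), array([ 8.1, 22.7]), 168.4) 0.21173671577197273
0.
[... 183 characters left out ...]
1.6, 39.2]), 106.2) 0.20847854527932907Traceback (most recent call last):
  File "<stdin>", line 6, in <module>
  File "h.py", line 41, in go
    rv=(A.inv()*R.from_matrix(B)).as_rotvec();print(label,'turn',rv.round(3),'shift',(B.T@(np.array(P)-s['tool_pos'])).round(4),'at',np.round(s['tool_pos'],4),'q7',round(s['joint_pos'][6],2))
                ~~~~~~~~~~~~~^^^
  File "scipy/spatial/transform/_rotation.pyx", line 1143, in scipy.spatial.transform._rotation.Rotation.from_matrix
ValueError: Non-positive determinant (left-handed or null coordinate frame) in rotation matrix 0: [[ 0.28401534  0.95881973  0.        ]
 [-0.95881973  0.28401534  0.        ]
 [ 0.          0.         -1.        ]].
```

View pics/w1.png

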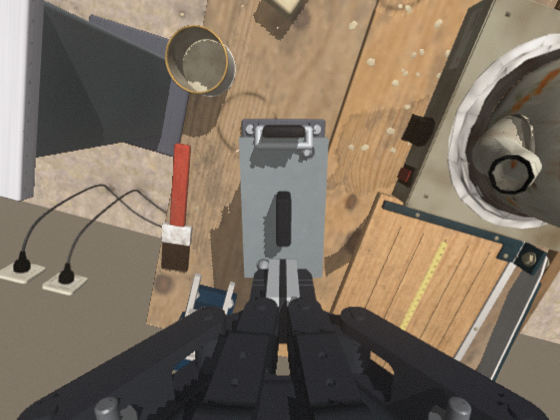

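The wrist view shows the magazine straight below: tab a at (283,131), grip bar at (283,221), and the fingers at the bottom. It gives a centre about 2 mm off the top view's, so I'll average the two.

```bash
sed -i 's/\[\[np.sin(th),-np.cos(th),0\]/[[-np.sin(th),np.cos(th),0]/; s/^MAG=.*/MAG=[0.5058,-0.0113,106.4]/' h.py
python3 - <<'E'
from h import *
go(mag([0,.042,.209]),16.4,'a')
E
```

```text
a turn [-0.    -0.     0.002] shift [0.04   0.0002 0.0992] at [ 0.505  -0.0095  0.3082] q7 0.43
```

Scaled: 0.05 m / 0.75 = 0.0667, 0.04 m / 0.75 = 0.0533, 0.002 rad / 6.2832 = 0.0003.

```bash
echo '{"rows": [[0,0,0.0003,0.0533,0,0,0],[0,0,0,0,0,0.0667,0],[0,0,0,0,0,0.04,0],[0,0,0,0,0,0.0253,0],[0,0,0,0,0,0,0]]}' | python3 steer.py
echo '{"rows": [[0,0,0,0.0133,0,0,0],[0,0,0,0.0133,0,0,0],[0,0,0,0.0133,0,0,0],[0,0,0,0.0133,0,0,0],[0,0,0,0,0,0,0],[0,0,0,0,0,0,0]]}' | python3 steer.py
echo '{"rows": [[0,0,0,-0.0267,0,-0.0533,0],[0,0,0,-0.0267,0,-0.0667,0],[0,0,0,-0.0533,0,0,0],[0,0,0,-0.0533,0,0,0],[0,0,0,0,0,0,0],[0,0,0,0,0,0,0]]}' | python3 steer.py
python3 - <<'E'
from h import *
C,p,d=shot('wrist','w2')
go(mag([0,-.042,.209]),16.4,'b')
E
```

```text
clock: 3.65
tool_pos: [0.4928, 0.0287, 0.2082]
tcp_rot: [-1.882, -2.512, 0.004]
ft_force: [0.0, -0.3, 0.8]
finger_gap: -0.0002
grip_force: 0.0
clock: 4.4
tool_pos: [0.4826, 0.0675, 0.2094]
tcp_rot: [1.884, 2.514, 0.0]
ft_force: [-0.6, -0.2, 0.4]
finger_gap: 0.0002
grip_force: 0.0
clock: 5.15
tool_pos: [0.5159, -0.0478, 0.299]
tcp_rot: [-1.885, -2.512, 0.0]
ft_force: [-0.3, 0.2, 0.2]
finger_gap: 0.0001
grip_force: 0.0
b turn [-0.001 -0.001 -0.001] shift [-0.0048  0.0004  0.09  ] at [ 0.5159 -0.0471  0.299 ] q7 0.54
```

View pics/w2.png

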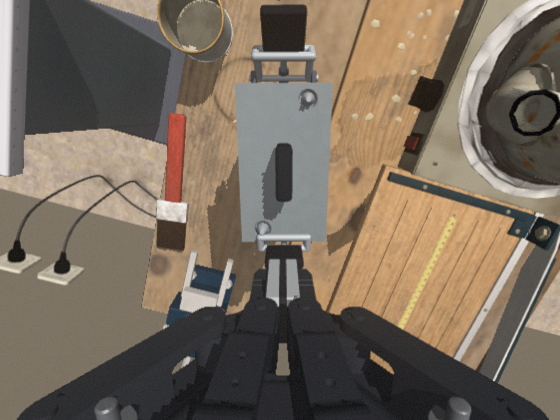

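Clip a is open: its tab leans out at (285,28), and both pegs show at (307,98) and (263,228). Next is clip b, then the bar grasp.

Scaled: 0.04 m / 0.75 = 0.0533, 0.03 m / 0.75 = 0.04.

```bash
echo '{"rows": [[0,0,0,-0.0067,0,0.0533,0],[0,0,0,0,0,0.04,0],[0,0,0,0,0,0.0267,0],[0,0,0,0,0,0,0],[0,0,0,0,0,0,0]]}' | python3 steer.py
echo '{"rows": [[0,0,0,-0.0133,0,0,0],[0,0,0,-0.0133,0,0,0],[0,0,0,-0.0133,0,0,0],[0,0,0,-0.0133,0,0,0],[0,0,0,0,0,0,0],[0,0,0,0,0,0,0]]}' | python3 steer.py
echo '{"rows": [[0,0,0,0.0267,0,-0.0533,0.03],[0,0,0,0.0267,0,-0.0667,0.03],[0,0,0,0.0267,0,0,0.04],[0,0,0,0.0267,0,0,0.04],[0,0,0,0,0,0,0.04],[0,0,0,0,0,0,0.04]]}' | python3 steer.py
python3 - <<'E'
from h import *
C,p,d=shot('wrist','w3');C2,p2,d2=shot('top','t3')
P=cloud(C,d)
for lo,hi in((.166,.184),(.199,.205),(.203,.216)):
    m=(P[...,2]>lo)&(P[...,2]<hi)&(abs(P[...,0]-.5)<.1)
    for a,c,k in blobs(m,100):print(lo,a,c,rect(P[k][:,:2]),np.median(P[k][:,2]))
go(mag([0,0,.199]),16.4,'bar')
cv2.imwrite('pics/t3c.png',cv2.resize(p2[160:250,300:440],None,fx=4,fy=4))
E
```

```text
clock: 5.82
tool_pos: [0.5181, -0.0521, 0.2099]
tcp_rot: [1.883, 2.514, 0.001]
ft_force: [0.7, 0.2, -0.8]
finger_gap: 0.0003
grip_force: 0.0
clock: 6.58
tool_pos: [0.5288, -0.0914, 0.2092]
tcp_rot: [-1.885, -2.513, 0.0]
ft_force: [-0.1, 0.6, -0.7]
finger_gap: -0.0
grip_force: 0.0
clock: 7.32
tool_pos: [0.5065, -0.0149, 0.2993]
tcp_rot: [1.885, 2.513, -0.001]
ft_force: [1.1, -0.6, 0.1]
finger_gap: 0.0403
grip_force: 0.0
0.166 564 [283.46276596  98.7287234 ] (array([0.4832, 0.0703]), array([45.8,  8.4]), 14.6) 0.17911227464904333
0.166 11644 [283.02602199 200.47200275] (array([ 0.5074, -0.0127]), array([ 72.3, 126. ]), 106.5) 0.17881143126922
0.166 196 [282.92346939 302.53571429] (array([ 0.5318, -0.097 ]), array([29.4,  5.8]), 18.6) 0.18188762470341718
0.199 238 [283.40336134  70.28991597] (array([0.4787, 0.0861]), array([28.6,  5.5]), 16.3) 0.1997172464964927
0.199 134 [283.58955224 328.79850746] (array([ 0.5363, -0.1108]), array([28.7,  5.5]), 15.4) 0.19973603326658762
0.203 811 [283.44389642 218.5215783 ] (array([ 0.5071, -0.0121]), array([11.8, 39.6]), 106.6) 0.20843149337870218
bar turn [-0.     0.001 -0.004] shift [0.0042 0.0004 0.1002] at [ 0.5066 -0.0154  0.2992] q7 0.47
```

View pics/w3.png

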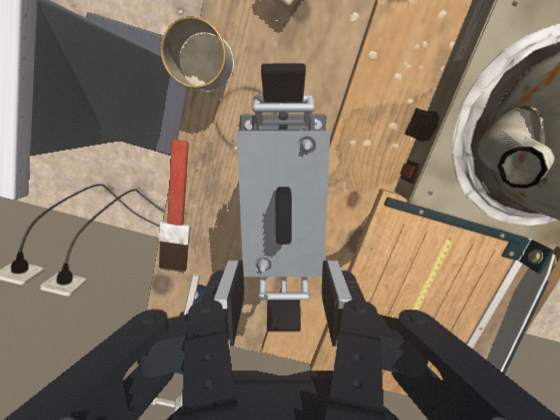

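Both clips are open (tabs at (284,82) and (284,315), leaning out). Grasping the grip bar.

Scaled: 0.05 m / 0.75 = 0.0667, 0.03 m / 0.75 = 0.04, -0.004 rad / 6.2832 = -0.0006.

```bash
echo '{"rows": [[0,0,-0.0006,0.0053,0,0.0667,0.04],[0,0,0,0,0,0.04,0.04],[0,0,0,0,0,0.0267,0.04],[0,0,0,0,0,0,0.04]]}' | python3 steer.py
echo '{"rows": [[0,0,0,0,0,0,0],[0,0,0,0,0,0,0],[0,0,0,0,0,0,0],[0,0,0,0,0,0,0],[0,0,0,0,0,0,0],[0,0,0,0,0,0,0]]}' | python3 steer.py 60
python3 - <<'E'
from h import *
s=r.state();print(s['tool_pos'],s['ft_force'],s['moment'],s['finger_gap'],s['grip_force'])
E
```

```text
clock: 7.92
tool_pos: [0.5044, -0.0114, 0.198]
tcp_rot: [-1.88, -2.514, 0.005]
ft_force: [-0.9, -0.5, 0.8]
finger_gap: 0.0401
grip_force: 0.0
clock: 8.68
tool_pos: [0.5063, -0.0108, 0.2004]
tcp_rot: [1.879, 2.516, 0.002]
ft_force: [0.0, -0.7, 7.0]
finger_gap: 0.0106
grip_force: 60.5
[ 0.5062918  -0.01082629  0.20041049] [ 4.35240324e-03 -7.17350300e-01  6.95846136e+00] [-0.13768503  0.18768498 -0.02594939] 0.010643203708563916 60.54893732070923
```

Scaled: -0.03 m / 0.75 = -0.04, -0.02 m / 0.75 = -0.0267.

```bash
echo '{"rows": [[0,0,0,0,0,-0.0133,0],[0,0,0,0,0,-0.0267,0],[0,0,0,0,0,-0.04,0],[0,0,0,0,0,-0.04,0],[0,0,0,0.0267,0.0187,-0.0133,0],[0,0,0,0.0267,0.0187,0,0],[0,0,0,0,0,0,0]]}' | python3 steer.py
python3 - <<'E'
from h import *
C,p,d=shot('scene','s4')
s=r.state();print(s['finger_gap'],s['grip_force'])
go([.565,.165,.04],0)
go([.565,.165,.04],None)
cv2.imwrite('pics/s4c.png',cv2.resize(p[160:330,220:420],None,fx=3,fy=3))
E
```

```text
clock: 9.55
tool_pos: [0.5208, 0.0384, 0.2993]
tcp_rot: [-1.874, -2.521, -0.001]
ft_force: [0.3, 0.0, -1.9]
finger_gap: 0.0107
grip_force: 59.5
0.010487489117582136 59.45469796657562
 turn [-0.001  0.     0.29 ] shift [0.1284 0.0447 0.2592] at [0.5203 0.0366 0.2992] q7 0.38
 turn [-0.001 -0.    -0.   ] shift [0.1102 0.0796 0.2592] at [0.5203 0.0366 0.2992] q7 0.38
```

View pics/s4c.png

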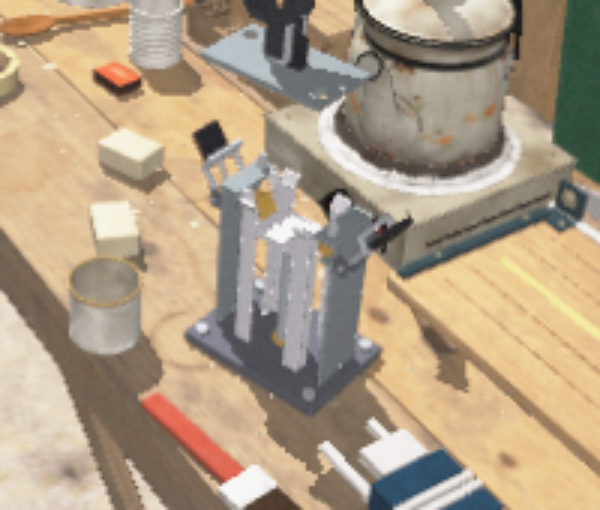

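The cover is held level, and the empty magazine shows clearly at (285,290). Carrying the cover to the free spot.

Scaled: 0.05 m / 0.75 = 0.0667, 0.032 m / 0.75 = 0.0427, 0.145 rad / 6.2832 = 0.0231.

```bash
echo '{"rows": [[0,0,0.0231,0,0,0,0],[0,0,0.0231,0,0,0,0],[0,0,0,0.0427,0.0147,0,0],[0,0,0,0.0427,0.0147,0,0],[0,0,0,0.0427,0.0147,0,0],[0,0,0,0.0427,0.0147,0,0],[0,0,0,0,0,0.0667,0],[0,0,0,0,0,0.0667,0]]}' | python3 steer.py
echo '{"rows": [[0,0,0,0,0,0.0667,0],[0,0,0,0,0,0.0667,0],[0,0,0,0,0,0.04,0],[0,0,0,0,0,0.0267,0],[0,0,0,0,0,0.0133,0],[0,0,0,0,0,0.012,0],[0,0,0,0,0,0.0027,0],[0,0,0,0,0,0,0]]}' | python3 steer.py
python3 - <<'E'
from h import *
s=r.state();print(s['tool_pos'],s['tcp_rot'],s['finger_gap'],s['grip_force'])
E
```

```text
clock: 10.6
tool_pos: [0.5652, 0.1632, 0.1985]
tcp_rot: [2.223, 2.219, 0.001]
ft_force: [0.2, 0.3, -2.0]
finger_gap: 0.0108
grip_force: 59.6
clock: 11.6
tool_pos: [0.5655, 0.1639, 0.0289]
tcp_rot: [2.223, 2.219, 0.002]
ft_force: [0.2, 0.0, -2.3]
finger_gap: 0.0107
grip_force: 59.4
[0.56552674 0.16387608 0.02890563] [2.22311232e+00 2.21901813e+00 1.63818034e-03] 0.010675058476653385 59.44759905338287
```

Scaled: -0.05 m / 0.75 = -0.0667, -0.03 m / 0.75 = -0.04.

```bash
echo '{"rows": [[0,0,0,0,0,0.0013,0],[0,0,0,0,0,0,0.03],[0,0,0,0,0,0,0.03],[0,0,0,0,0,0,0.03],[0,0,0,0,0,-0.04,0.03],[0,0,0,0,0,-0.0667,0.06],[0,0,0,0,0,-0.0667,0.07],[0,0,0,0,0,-0.0667,0.07]]}' | python3 steer.py
python3 - <<'E'
from h import *
go([.47,.21,.21],-20.5,'above blk1')
E
```

```text
clock: 12.6
tool_pos: [0.5647, 0.1637, 0.2087]
tcp_rot: [-2.224, -2.219, 0.001]
ft_force: [0.4, 0.9, 0.3]
finger_gap: 0.0697
grip_force: 0.0
above blk1 turn [-0.     0.     0.356] shift [ 0.0102 -0.1049 -0.0013] at [0.5647 0.1637 0.2087] q7 0.04
```

Scaled: -0.055 m / 0.75 = -0.0733, -0.05 m / 0.75 = -0.0667, 0.178 rad / 6.2832 = 0.0283.

```bash
echo '{"rows": [[0,0,0.0283,0,0,0,0.07],[0,0,0.0283,0,0,0,0.07],[0,0,0,0.0067,-0.0667,0,0.07],[0,0,0,0.0067,-0.0733,0,0.07],[0,0,0,0,0,0,0.07],[0,0,0,0,0,0,0.07]]}' | python3 steer.py
cat > look.py <<'E'
from h import *
def blocks(name,tag):
    C,p,d=shot(name,tag);P=cloud(C,d);hsv=cv2.cvtColor(p,cv2.COLOR_BGR2HSV)
    m=(P[...,2]>.018)&(P[...,2]<.038)&(P[...,0]>.36)&(P[...,0]<.62)&(P[...,1]>.1)&(P[...,1]<.5)
    for a,c,k in blobs(m,150):print(tag,a,c.round(),rect(P[k][:,:2]),np.median(P[k][:,2]),np.median(p[k],0))
    return C,p,P
E
python3 - <<'E'
from look import *
blocks('wrist','w5');C,p,P=blocks('top','t5')
m=(P[...,2]>.001)&(P[...,2]<.045)&(abs(P[...,0]-.565)<.08)&(abs(P[...,1]-.165)<.09)
print('cover',np.nanpercentile(P[m][:,2],[5,50,95]))
go([.4487,.2079,.02],-20.5,'blk1')
E
```

```text
clock: 13.35
tool_pos: [0.4707, 0.21, 0.2076]
tcp_rot: [2.58, 1.791, 0.002]
ft_force: [0.0, 0.2, 0.4]
finger_gap: 0.0698
grip_force: 0.0
w5 3688 [304.  61.] (array([0.5339, 0.3172]), array([44.4, 61.7]), 110.8) 0.02849742988242901 [155. 190. 209.]
w5 2492 [264. 203.] (array([0.451 , 0.2065]), array([61.5, 43.6]), 69.6) 0.028637260538945525 [151. 185. 203.]
w5 579 [384. 205.] (array([0.5665, 0.1627]), array([12.1, 39.7]), 90.1) 0.03595748915968994 [40. 41. 43.]
w5 427 [243. 294.] (array([0.3876, 0.1162]), array([13.9, 52.9]), 158.4) 0.028550823802542702 [145. 156. 163.]
t5 160 [274. 236.] (array([0.4424, 0.1879]), array([26.5, 46.1]), 176.0) 0.027024895347262157 [165.  193.5 206.5]
cover [0.00134924 0.00468566 0.0342676 ]
blk1 turn [ 0.002 -0.001 -0.002] shift [-0.0094 -0.0212  0.1877] at [0.4718 0.2093 0.2077] q7 -0.36
```

View pics/w5.png

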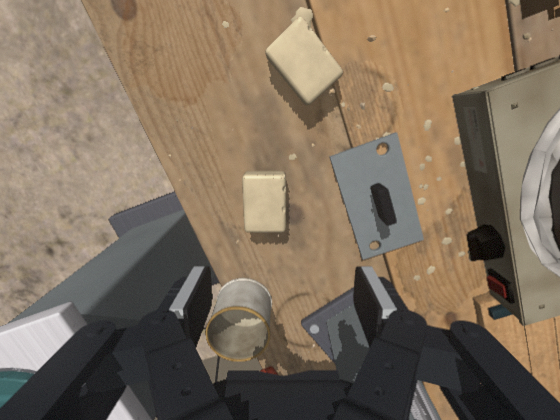

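Wrist view: block 1 at (264,203), block 0 at (304,61) and the cover lying flat at (384,205). The remembered bar position calibrates the wrist offset to about 1 mm. Grasping block 1.

Scaled: 0.06 m / 0.75 = 0.08, -0.02 m / 0.75 = -0.0267.

```bash
sed -i 's/^MAG=.*/MAG=[0.5063,-0.0110,106.5]/' h.py
echo '{"rows": [[0,0,0,-0.012,-0.0267,0,0.07],[0,0,0,0,0,0.08,0.07],[0,0,0,0,0,0.08,0.07],[0,0,0,0,0,0.0533,0.07],[0,0,0,0,0,0.0267,0.07],[0,0,0,0,0,0.0107,0.07],[0,0,0,0,0,0,0.03],[0,0,0,0,0,0,0.03]]}' | python3 steer.py 50
echo '{"rows": [[0,0,0,0,0,0,0.03],[0,0,0,0,0,0,0.03],[0,0,0,0,0,0,0.03],[0,0,0,0,0,0,0.03]]}' | python3 steer.py
echo '{"rows": [[0,0,0,0,0,-0.0267,0.03],[0,0,0,0,0,-0.0667,0.03],[0,0,0,0,0,-0.08,0.03],[0,0,0,0,0,-0.08,0.03],[0,0,0,0,0,-0.08,0.03],[0,0,0,0,0,0,0.03]]}' | python3 steer.py
python3 - <<'E'
from h import *
go(mag([0,0,.25]),16.5,'over mag')
E
```

```text
clock: 14.45
tool_pos: [0.4493, 0.2083, 0.0203]
tcp_rot: [2.581, 1.789, 0.003]
ft_force: [0.7, -0.0, -0.7]
finger_gap: 0.0429
grip_force: 51.6
clock: 14.95
tool_pos: [0.4488, 0.2088, 0.02]
tcp_rot: [2.581, 1.791, 0.002]
ft_force: [-1.4, 0.3, 7.2]
finger_gap: 0.0429
grip_force: 52.6
clock: 15.7
tool_pos: [0.4508, 0.2095, 0.2733]
tcp_rot: [-2.58, -1.791, -0.015]
ft_force: [0.9, -0.9, -0.5]
finger_gap: 0.0428
grip_force: 51.8
over mag turn [ 0.007 -0.006 -0.645] shift [-0.2272 -0.0095  0.0233] at [0.4508 0.2095 0.2733] q7 -0.45
```

Scaled: -0.06 m / 0.75 = -0.08, -0.057 m / 0.75 = -0.076, -0.161 rad / 6.2832 = -0.0256.

```bash
echo '{"rows": [[0.0011,-0.001,-0.0258,0,0,0,0.03],[0,0,-0.0256,0,0,0,0.03],[0,0,-0.0256,0,0,0,0.03],[0,0,-0.0256,0,0,0,0.03],[0,0,0,-0.0667,-0.004,0,0.03],[0,0,0,-0.08,-0.004,0,0.03],[0,0,0,-0.08,-0.004,0,0.03],[0,0,0,-0.076,0,0,0.03]]}' | python3 steer.py
echo '{"rows": [[0,0,0,0,0,0,0.03],[0,0,0,0,0,0,0.03]]}' | python3 steer.py
python3 - <<'E'
from look import *
go(mag([0,0,.180]),16.5,'mag')
s=r.state();C,p,d=shot('wrist','w6');P=cloud(C,d);B=R.from_rotvec(s['tcp_rot']).as_matrix()
m=(P[...,2]>s['tool_pos'][2]-.0)&(P[...,2]<s['tool_pos'][2]+.02)&(p.min(2)>90)&(np.hypot(P[...,0]-s['tool_pos'][0],P[...,1]-s['tool_pos'][1])<.06)
for a,c,k in blobs(m,150):
    q=(P[k]-s['tool_pos'])@B;print('in hand',a,c,rect(q[:,:2]),np.median(q[:,2]))
E
```

```text
clock: 16.7
tool_pos: [0.5028, -0.0133, 0.2684]
tcp_rot: [-1.877, -2.511, 0.015]
ft_force: [0.6, 0.4, -1.3]
finger_gap: 0.0432
grip_force: 51.7
clock: 16.95
tool_pos: [0.5028, -0.0115, 0.2685]
tcp_rot: [-1.878, -2.51, 0.015]
ft_force: [0.4, 1.0, -1.0]
finger_gap: 0.0432
grip_force: 51.7
mag turn [-0.012  0.    -0.002] shift [-0.0005  0.0035  0.0885] at [ 0.5028 -0.0115  0.2685] q7 0.56
in hand 11758 [281.64645348 290.81867665] (array([-0.0007,  0.001 ]), array([61.1, 43.8]), 0.0) -0.00854817351457041
in hand 290 [221.3        283.39655172] (array([ 0.0087, -0.0263]), array([8.8, 3.3]), 59.8) -0.010697174754590654
in hand 311 [343.78135048 284.07395498] (array([0.0087, 0.0283]), array([3.5, 8.8]), 122.4) -0.011260441698578027
```

View pics/w6.png

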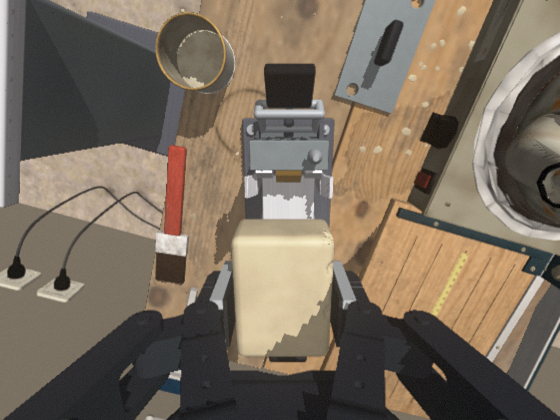

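The block is held square (image (282,290), offset <1 mm) over the magazine's mouth. Setting it on the catches' bevels.

Scaled: 0.04 m / 0.75 = 0.0533, 0.0035 m / 0.75 = 0.0047, -0.012 rad / 6.2832 = -0.0019.

```bash
echo '{"rows": [[-0.0019,0,-0.0003,0,0.0047,0,0.03],[0,0,0,0,0,0.0533,0.03],[0,0,0,0,0,0.04,0.03],[0,0,0,0,0,0.02,0.03],[0,0,0,0,0,0.0133,0.03],[0,0,0,0,0,0.004,0.03],[0,0,0,0,0,0,0.03]]}' | python3 steer.py
python3 - <<'E'
from h import *
go(mag([0,0,.17]),16.5);print(r.state()['ft_force'])
E
```

```text
clock: 17.88
tool_pos: [0.5079, -0.0108, 0.1721]
tcp_rot: [1.876, 2.516, 0.003]
ft_force: [-0.5, 0.3, -0.1]
finger_gap: 0.0431
grip_force: 51.8
 turn [0.004 0.001 0.001] shift [ 0.0003 -0.0016  0.0021] at [ 0.5079 -0.0108  0.1721] q7 0.71
[-0.52732489  0.30161227 -0.11105394]
```

Scaled: -0.05 m / 0.75 = -0.0667, -0.03 m / 0.75 = -0.04.

```bash
echo '{"rows": [[0,0,0,0,-0.0013,0.004,0.03],[0,0,0,0,0,0,0.03],[0,0,0,0,0,0,0.06],[0,0,0,0,0,0,0.06],[0,0,0,0,0,0,0.06],[0,0,0,0,0,-0.04,0.06],[0,0,0,0,0,-0.0667,0.0],[0,0,0,0,0,0,0]]}' | python3 steer.py
echo '{"rows": [[0,0,0,0,0,0,0],[0,0,0,0,0,0,0],[0,0,0,0,0,0,0]]}' | python3 steer.py
python3 - <<'E'
from look import *
go(mag([0,0,.2]),16.5)
s=r.state();C,p,d=shot('wrist','w7');P=cloud(C,d)
m=(P[...,2]>.16)&(P[...,2]<.195)&(p[...,2]>p[...,0]+25)&(np.hypot(P[...,0]-MAG[0],P[...,1]-MAG[1])<.05)
for a,c,k in blobs(m,150):print(a,c,rect(P[k][:,:2]),np.percentile(P[k][:,2],[5,50,95]))
E
```

```text
clock: 18.88
tool_pos: [0.509, -0.0116, 0.2518]
tcp_rot: [1.873, 2.511, 0.01]
ft_force: [-0.1, -0.5, -0.6]
finger_gap: 0.0247
grip_force: 0.0
clock: 19.25
tool_pos: [0.5057, -0.0111, 0.2477]
tcp_rot: [1.878, 2.517, -0.0]
ft_force: [-0.7, 0.8, 0.8]
finger_gap: 0.0
grip_force: 0.0
 turn [0.001 0.001 0.001] shift [-0.0001  0.0006  0.0477] at [ 0.5057 -0.0111  0.2477] q7 0.6
5003 [285.06955827 225.37417549] (array([ 0.512 , -0.0154]), array([48. , 70.7]), 106.8) [0.17125679 0.17821275 0.17934484]
```

View pics/w7.png

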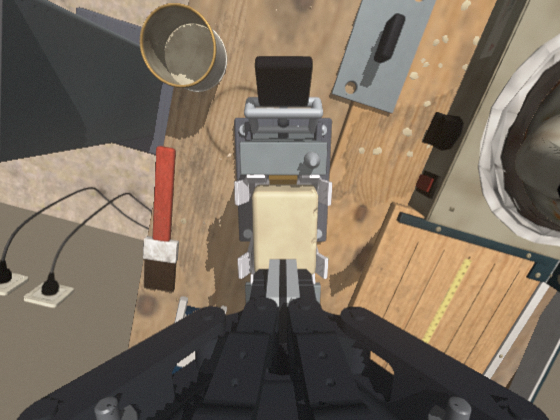

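The block rests level between the corner angles at (285,225), top ≈ z 0.178. Pressing it in with closed fingers.

Careful with the scale: shifts go in shares of 0.75 m and turns go in shares of 2 pi rad. That gives: 0.03 m / 0.75 = 0.04, 0.015 m / 0.75 = 0.02.

```bash
echo '{"rows": [[0,0,0,0,0,0.04,0],[0,0,0,0,0,0.02,0],[0,0,0,0,0,0.0133,0],[0,0,0,0,0,0.0133,0],[0,0,0,0,0,0.0133,0],[0,0,0,0,0,0.0133,0],[0,0,0,0,0,0.008,0],[0,0,0,0,0,0,0]]}' | python3 steer.py
echo '{"rows": [[0,0,0,0,0,0.004,0],[0,0,0,0,0,0,0],[0,0,0,0,0,0,0]]}' | python3 steer.py
```

```text
clock: 20.3
tool_pos: [0.5069, -0.0112, 0.1574]
tcp_rot: [1.877, 2.516, 0.002]
ft_force: [-0.2, -0.2, -0.0]
finger_gap: 0.0001
grip_force: 0.0
clock: 20.68
tool_pos: [0.5069, -0.0112, 0.1548]
tcp_rot: [1.876, 2.516, 0.003]
ft_force: [-0.1, -0.6, 3.9]
finger_gap: -0.0
grip_force: 1.6
```

Scaled: -0.06 m / 0.75 = -0.08, -0.03 m / 0.75 = -0.04.

```bash
echo '{"rows": [[0,0,0,0,0,0.004,0],[0,0,0,0,0,0,0],[0,0,0,0,0,0,0],[0,0,0,0,0,-0.04,0],[0,0,0,0,0,-0.08,0.06],[0,0,0,0,0,0,0.06],[0,0,0,0,0,0,0.06]]}' | python3 steer.py
cat >> look.py <<'E'
def inmag(tag):
    C,p,d=shot('wrist',tag);P=cloud(C,d);a=np.radians(MAG[2]-90);q=P-np.array([MAG[0],MAG[1],0]);x=q[...,0]*np.cos(a)+q[...,1]*np.sin(a);y=-q[...,0]*np.sin(a)+q[...,1]*np.cos(a)
    m=(P[...,2]>.12)&(P[...,2]<.185)&(p[...,2]>p[...,0]+25)&(abs(x)<.028)&(abs(y)<.035)
    for n,c,k in blobs(m,60):
        A=np.c_[x[k],y[k],np.ones(k.sum())];print(tag,n,c.round(),'x',np.percentile(x[k],[1,99]).round(4),'y',np.percentile(y[k],[1,99]).round(4),'z',np.median(P[k][:,2]).round(4),'slope',np.linalg.lstsq(A,P[k][:,2],rcond=None)[0][:2].round(3),np.median(p[k],0))
E
python3 - <<'E'
from look import *
inmag('w8')
print('top blocks');blocks('top','t8')
go([.533,.318,.25],20.5,'over blk0')
E
```

```text
clock: 21.55
tool_pos: [0.5058, -0.0106, 0.2413]
tcp_rot: [1.877, 2.517, 0.002]
ft_force: [-2.1, -0.2, -0.8]
finger_gap: 0.0545
grip_force: 0.0
w8 4437 [284. 222.] x [-0.0185  0.0236] y [-0.0343  0.0341] z 0.1409 slope [-0.015  0.017] [157. 192. 222.]
top blocks
t8 405 [224. 202.] (array([0.531 , 0.3188]), array([44.5, 62.4]), 109.1) 0.027428546173088764 [168. 198. 213.]
over blk0 turn [-0.     0.001 -0.068] shift [ 0.2982  0.1411 -0.0096] at [ 0.5052 -0.0107  0.2404] q7 0.62
```

View pics/w8.png

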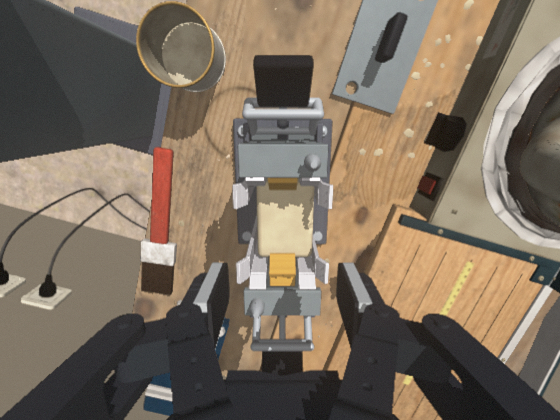

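Block 1 lies under both brass catches ((283,183) and (283,268)), level, top ≈ 0.140. Next, block 0, which hasn't moved.

Scaled: 0.05 m / 0.75 = 0.0667, 0.048 m / 0.75 = 0.064, -0.06 rad / 6.2832 = -0.0095.

```bash
echo '{"rows": [[0,0,-0.0095,0,0,-0.04,0.07],[0,0,0,0.0667,0.0307,0,0.07],[0,0,0,0.0667,0.0307,0,0.07],[0,0,0,0.0667,0.0307,0,0.07],[0,0,0,0.0667,0.0307,0,0.07],[0,0,0,0.0667,0.0307,0,0.07],[0,0,0,0.064,0.0307,0,0.07],[0,0,0,0,0,0,0.07]]}' | python3 steer.py
echo '{"rows": [[0,0,0,0,0,0.08,0.07],[0,0,0,0,0,0,0.07]]}' | python3 steer.py
python3 - <<'E'
from look import *
blocks('wrist','w9')
go([.532,.318,.02],20.3,'blk0')
E
```

```text
clock: 22.65
tool_pos: [0.5324, 0.3226, 0.269]
tcp_rot: [1.79, 2.581, 0.0]
ft_force: [-0.0, -0.5, 0.1]
finger_gap: 0.0698
grip_force: 0.0
clock: 22.9
tool_pos: [0.5302, 0.3135, 0.2066]
tcp_rot: [-1.802, -2.571, 0.016]
ft_force: [-0.3, 0.1, -1.0]
finger_gap: 0.0699
grip_force: 0.0
w9 2595 [288. 189.] (array([0.5335, 0.3174]), array([43.4, 61.8]), 111.1) 0.028626540017467228 [147. 180. 198.]
w9 635 [110. 306.] (array([0.3877, 0.1169]), array([15.3, 53.6]), 157.8) 0.028325578425588138 [142. 152. 158.]
w9 432 [269. 321.] (array([0.5668, 0.1633]), array([40. , 12.1]), 89.5) 0.03580819470208116 [38.  39.5 43. ]
blk0 turn [-0.004  0.003 -0.007] shift [0.0039 0.0008 0.1894] at [0.5325 0.3141 0.2094] q7 0.15
```

Scaled: 0.06 m / 0.75 = 0.08, 0.02 m / 0.75 = 0.0267, -0.01 rad / 6.2832 = -0.0016.

```bash
echo '{"rows": [[0,0,-0.0016,0.0053,0.0013,0,0.07],[0,0,0,0,0,0.08,0.07],[0,0,0,0,0,0.08,0.07],[0,0,0,0,0,0.0533,0.07],[0,0,0,0,0,0.0267,0.07],[0,0,0,0,0,0.012,0.07],[0,0,0,0,0,0,0.07],[0,0,0,0,0,0,0.03]]}' | python3 steer.py 50
echo '{"rows": [[0,0,0,0,0,0,0.03],[0,0,0,0,0,0,0.03],[0,0,0,0,0,0,0.03],[0,0,0,0,0,0,0.03],[0,0,0,0,0,0,0.03]]}' | python3 steer.py
echo '{"rows": [[0,0,0,0,0,-0.0267,0.03],[0,0,0,0,0,-0.0667,0.03],[0,0,0,0,0,-0.08,0.03],[0,0,0,0,0,-0.08,0.03],[0,0,0,0,0,-0.08,0.03],[0,0,0,0,0,0,0.03]]}' | python3 steer.py
python3 - <<'E'
from h import *
go(mag([0,0,.25]),16.5,'over mag')
E
```

```text
clock: 23.95
tool_pos: [0.5356, 0.3207, 0.0242]
tcp_rot: [1.787, 2.579, 0.006]
ft_force: [-0.8, -0.2, 0.2]
finger_gap: 0.0528
grip_force: 0.0
clock: 24.58
tool_pos: [0.5355, 0.3207, 0.0242]
tcp_rot: [1.787, 2.58, 0.006]
ft_force: [-0.9, -0.5, 6.7]
finger_gap: 0.0435
grip_force: 52.9
clock: 25.32
tool_pos: [0.5369, 0.3209, 0.2793]
tcp_rot: [1.786, 2.576, 0.02]
ft_force: [0.2, 0.6, -1.3]
finger_gap: 0.043
grip_force: 52.1
over mag turn [ 0.014 -0.002  0.07 ] shift [-0.3095 -0.1236  0.0293] at [0.5369 0.3209 0.2793] q7 0.12
```

Scaled: -0.044 m / 0.75 = -0.0587, -0.0177 m / 0.75 = -0.0236, 0.07 rad / 6.2832 = 0.0111.

```bash
echo '{"rows": [[0.0022,-0.0003,0.0111,0,0,0,0.03],[0,0,0,-0.0587,-0.0236,0,0.03],[0,0,0,-0.0587,-0.0236,0,0.03],[0,0,0,-0.0587,-0.0236,0,0.03],[0,0,0,-0.0587,-0.0236,0,0.03],[0,0,0,-0.0587,-0.0236,0,0.03],[0,0,0,-0.0587,-0.0236,0,0.03],[0,0,0,-0.0587,-0.0236,0,0.03]]}' | python3 steer.py
echo '{"rows": [[0,0,0,0,0,0,0.03],[0,0,0,0,0,0,0.03]]}' | python3 steer.py
cat >> look.py <<'E'
def inhand(tag):
    s=r.state();C,p,d=shot('wrist',tag);P=cloud(C,d);B=R.from_rotvec(s['tcp_rot']).as_matrix();z=s['tool_pos'][2]
    m=(P[...,2]>z-.01)&(P[...,2]<z+.02)&(p.min(2)>90)&(np.hypot(P[...,0]-s['tool_pos'][0],P[...,1]-s['tool_pos'][1])<.06)
    for a,c,k in blobs(m,1000):
        q=(P[k]-s['tool_pos'])@B;print('in hand',a,c,rect(q[:,:2]),np.median(q[:,2]))
E
python3 - <<'E'
from look import *
inhand('w10')
go(mag([0,0,.18]),16.5,'mag')
print(r.state()['grip_force'])
E
```

```text
clock: 26.32
tool_pos: [0.5013, -0.0116, 0.2748]
tcp_rot: [-1.876, -2.514, 0.018]
ft_force: [0.9, -0.8, -0.5]
finger_gap: 0.0432
grip_force: 52.1
clock: 26.58
tool_pos: [0.5021, -0.0098, 0.2748]
tcp_rot: [-1.876, -2.514, 0.017]
ft_force: [0.6, 1.2, -1.3]
finger_gap: 0.0435
grip_force: 52.1
in hand 11972 [283.83937521 284.76729034] (array([-0.0013,  0.0051]), array([52. , 61.8]), 179.2) -0.0043526019963822035
mag turn [-0.012  0.003  0.002] shift [-0.003   0.0033  0.0948] at [ 0.5023 -0.0091  0.2748] q7 0.57
52.057392597198486
```

Scaled: 0.04 m / 0.75 = 0.0533, 0.012 m / 0.75 = 0.016, 0.002 rad / 6.2832 = 0.0003.

```bash
echo '{"rows": [[-0.0022,0.0003,0.0003,-0.0027,0.0047,0,0.03],[0,0,0,0,0,0.0533,0.03],[0,0,0,0,0,0.04,0.03],[0,0,0,0,0,0.016,0.03],[0,0,0,0,0,0.0133,0.03],[0,0,0,0,0,0,0.03]]}' | python3 steer.py
python3 - <<'E'
from h import *
go(mag([0,0.001,.1745]),16.5);print(r.state()['ft_force'])
E
```

```text
clock: 27.38
tool_pos: [0.5072, -0.0111, 0.1831]
tcp_rot: [1.879, 2.514, 0.002]
ft_force: [0.2, -0.4, -0.9]
finger_gap: 0.043
grip_force: 52.1
 turn [ 0.003  0.002 -0.001] shift [ 0.0014 -0.0009  0.0086] at [ 0.5072 -0.0111  0.1831] q7 0.72
[ 0.15689548 -0.4301802  -0.85297176]
```

Scaled: -0.04 m / 0.75 = -0.0533, -0.03 m / 0.75 = -0.04.

```bash
echo '{"rows": [[0,0,0,0.0013,-0.0013,0.008,0.03],[0,0,0,0,0,0.004,0.03],[0,0,0,0,0,0,0.03],[0,0,0,0,0,0,0.06],[0,0,0,0,0,0,0.06],[0,0,0,0,0,0,0.06],[0,0,0,0,0,-0.04,0.06],[0,0,0,0,0,-0.0533,0.0]]}' | python3 steer.py
echo '{"rows": [[0,0,0,0,0,0,0],[0,0,0,0,0,0,0],[0,0,0,0,0,0,0],[0,0,0,0,0,0,0]]}' | python3 steer.py
python3 - <<'E'
from look import *
inmag('w11');go(mag([0,0,.155]),16.5)
E
```

```text
clock: 28.38
tool_pos: [0.5047, -0.0106, 0.2441]
tcp_rot: [1.88, 2.515, -0.001]
ft_force: [1.1, 0.5, -0.1]
finger_gap: 0.0432
grip_force: 0.0
clock: 28.88
tool_pos: [0.5049, -0.0106, 0.2433]
tcp_rot: [1.88, 2.515, -0.0]
ft_force: [0.5, 0.4, 0.2]
finger_gap: -0.0003
grip_force: 0.0
w11 5326 [284. 224.] x [-0.0204  0.022 ] y [-0.0231  0.0337] z 0.179 slope [-0.02  -0.211] [170. 208. 224.]
 turn [ 0.001  0.002 -0.001] shift [-0.0007  0.0011  0.0884] at [ 0.505  -0.0106  0.2434] q7 0.63
```

View pics/w11.png

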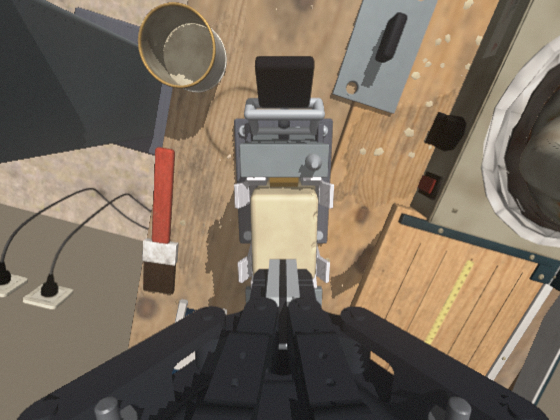

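```bash
python3 - <<'E'
from look import *
C,p,d=shot('wrist','w12');P=cloud(C,d)
for v in range(180,290,10):print(v,P[v,[265,285,305]].round(4)[:,2])
E
```

```text
180 [0.1692 0.1577 0.1716]
190 [0.1647 0.1663 0.166 ]
200 [0.1792 0.1787 0.1795]
210 [0.1791 0.1799 0.18  ]
220 [0.1783 0.1801 0.1798]
230 [0.1782 0.1795 0.1793]
240 [0.1792 0.1802 0.18  ]
250 [0.179  0.1784 0.1793]
260 [0.1804 0.2331 0.1795]
270 [0.2357 0.2428 0.2355]
280 [0.2436 0.251  0.2439]
```

Block 0 lies level at (284,228), top ≈ 0.179. Pressing it in.

Scaled: 0.03 m / 0.75 = 0.04, 0.01 m / 0.75 = 0.0133.

```bash
echo '{"rows": [[0,0,0,0,0.0013,0.04,0],[0,0,0,0,0,0.0133,0],[0,0,0,0,0,0.0133,0],[0,0,0,0,0,0.0133,0],[0,0,0,0,0,0.0133,0],[0,0,0,0,0,0.0133,0],[0,0,0,0,0,0.0133,0],[0,0,0,0,0,0,0]]}' | python3 steer.py
echo '{"rows": [[0,0,0,0,0,0.0027,0],[0,0,0,0,0,0,0],[0,0,0,0,0,0,0],[0,0,0,0,0,-0.04,0],[0,0,0,0,0,-0.08,0],[0,0,0,0,0,0,0.03],[0,0,0,0,0,0,0.03]]}' | python3 steer.py
python3 - <<'E'
from look import *
inmag('w13');C,p,d=shot('scene','s13');blocks('top','t13')
go([.5655,.1639,.23],0,'cover')
cv2.imwrite('pics/s13c.png',np.hstack([cv2.resize(p[180:330,220:420],None,fx=2,fy=2)[:,:],cv2.resize(cv2.imread('pics/w13.png')[120:320,200:370],(340,300))]))
E
```

```text
clock: 29.98
tool_pos: [0.5075, -0.0105, 0.1538]
tcp_rot: [1.879, 2.513, 0.002]
ft_force: [0.7, -0.1, 3.3]
finger_gap: 0.0002
grip_force: 1.8
clock: 30.85
tool_pos: [0.5049, -0.0096, 0.2414]
tcp_rot: [1.88, 2.517, 0.0]
ft_force: [-0.8, -0.6, -0.3]
finger_gap: 0.0302
grip_force: 0.0
w13 4413 [284. 224.] x [-0.0194  0.0227] y [-0.0342  0.0339] z 0.1409 slope [-0.012  0.008] [159. 196. 222.]
cover turn [-0.001  0.001  0.287] shift [0.1739 0.0606 0.0107] at [ 0.5049 -0.01    0.2407] q7 0.64
```

View pics/s13c.png

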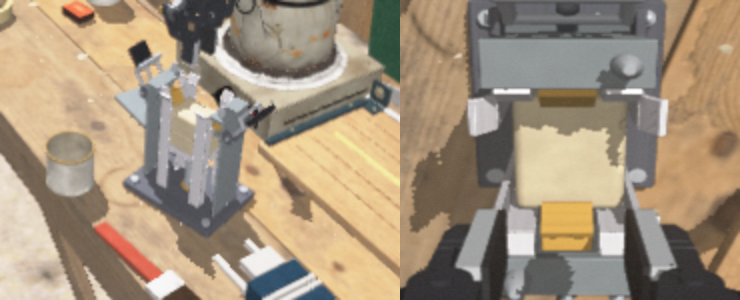

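Both blocks lie stacked with the brass catches over them (right: (567,97) and (567,225)), and no loose block remains on the bench. Fetching the cover.

Scaled: 0.0435 m / 0.75 = 0.058, -0.02 m / 0.75 = -0.0267, 0.144 rad / 6.2832 = 0.0229.

```bash
echo '{"rows": [[0,0,0.0229,0,0,-0.0267,0.04],[0,0,0.0228,0,0,0,0.04],[0,0,0,0.058,0.02,0,0.04],[0,0,0,0.058,0.02,0,0.04],[0,0,0,0.058,0.02,0,0.04],[0,0,0,0.058,0.02,0,0.04],[0,0,0,0,0,0,0.04],[0,0,0,0,0,0,0.04]]}' | python3 steer.py
python3 - <<'E'
from look import *
C,p,d=shot('wrist','w14');P=cloud(C,d)
m=(P[...,2]>.03)&(P[...,2]<.042)&(p.max(2)<80)&(abs(P[...,0]-.565)<.05)&(abs(P[...,1]-.165)<.05)
for a,c,k in blobs(m,150):print(a,c,rect(P[k][:,:2]),np.median(P[k][:,2]))
go([.5655,.1639,.029],0,'cover')
E
```

```text
clock: 32.0
tool_pos: [0.5655, 0.1629, 0.261]
tcp_rot: [2.22, 2.219, -0.002]
ft_force: [0.7, 0.3, -0.8]
finger_gap: 0.0399
grip_force: 0.0
333 [282.45345345 183.45345345] (array([0.5672, 0.1627]), array([38.8, 10.6]), 89.7) 0.03658079705375378
cover turn [ 0.001  0.002 -0.002] shift [ 0.0018 -0.      0.2323] at [0.5655 0.1621 0.2613] q7 0.11
```

Scaled: 0.06 m / 0.75 = 0.08, 0.03 m / 0.75 = 0.04.

```bash
echo '{"rows": [[0,0,0,0.002,0,0.08,0.04],[0,0,0,0,0,0.08,0.04],[0,0,0,0,0,0.08,0.04],[0,0,0,0,0,0.04,0.04],[0,0,0,0,0,0.02,0.04],[0,0,0,0,0,0.0067,0.04],[0,0,0,0,0,0,0.04],[0,0,0,0,0,0,0.0]]}' | python3 steer.py 60
echo '{"rows": [[0,0,0,0,0,0,0],[0,0,0,0,0,0,0],[0,0,0,0,0,0,0],[0,0,0,0,0,0,0],[0,0,0,0,0,0,0]]}' | python3 steer.py
python3 - <<'E'
from h import *
s=r.state();print(s['tool_pos'],s['ft_force'],s['finger_gap'])
E
echo '{"rows": [[0,0,0,0,0,-0.0267,0],[0,0,0,0,0,-0.0667,0],[0,0,0,0,0,-0.08,0],[0,0,0,0,0,-0.08,0],[0,0,0,0,0,-0.08,0],[0,0,0,0,0,-0.0133,0],[0,0,0,0,0,0,0]]}' | python3 steer.py
python3 - <<'E'
from h import *
go([.5063,-.0108,.24],16.5,'mag')
E
```

```text
clock: 33.05
tool_pos: [0.5681, 0.1652, 0.0334]
tcp_rot: [2.218, 2.218, 0.006]
ft_force: [1.3, -0.1, 0.1]
finger_gap: 0.023
grip_force: 0.0
clock: 33.67
tool_pos: [0.5676, 0.1653, 0.0335]
tcp_rot: [2.219, 2.219, 0.005]
ft_force: [-1.4, 0.7, 6.2]
finger_gap: 0.0107
grip_force: 62.1
[0.56763654 0.16532127 0.03345792] [-1.35954216  0.73595429  6.19134954] 0.01069084855536196
clock: 34.55
tool_pos: [0.5657, 0.1654, 0.2927]
tcp_rot: [2.219, 2.22, 0.004]
ft_force: [-0.1, -0.2, -3.0]
finger_gap: 0.0108
grip_force: 60.9
mag turn [ 0.004  0.    -0.288] shift [-0.1521 -0.107   0.0527] at [0.5657 0.1654 0.2927] q7 0.09
```

Scaled: -0.038 m / 0.75 = -0.0507, -0.0267 m / 0.75 = -0.0356, -0.144 rad / 6.2832 = -0.0229.

```bash
echo '{"rows": [[0.0006,0,-0.0229,0,0,0,0],[0,0,-0.0229,0,0,0,0],[0,0,0,-0.0507,-0.0356,0,0],[0,0,0,-0.0507,-0.0356,0,0],[0,0,0,-0.0507,-0.0356,0,0],[0,0,0,-0.0507,-0.0356,0,0],[0,0,0,0,0,0,0],[0,0,0,0,0,0,0]]}' | python3 steer.py
python3 - <<'E'
from look import *
inhand
s=r.state();C,p,d=shot('wrist','w15');P=cloud(C,d);B=R.from_rotvec(s['tcp_rot']).as_matrix();q=(P-s['tool_pos'])@B
m=(abs(q[...,2])>.02)&(q[...,2]<.034)&(q[...,2]>.02)&(abs(q[...,0])<.09)&(abs(q[...,1])<.05)
for a,c,k in blobs(m,150):print('plate in hand',a,c.round(),rect(q[k][:,:2]),np.median(q[k][:,2]))
m=(q[...,2]<-.0)&(q[...,2]>-.02)&(abs(q[...,0])<.04)&(abs(q[...,1])<.01)
for a,c,k in blobs(m,150):print('bar',a,c.round(),rect(q[k][:,:2]),np.median(q[k][:,2]))
print(s['grip_force'],s['finger_gap'])
T=mag([0,0.0016,.225]);T[:2]+=0;go(T,16.5,'seat')
E
```

```text
clock: 35.55
tool_pos: [0.5061, -0.0101, 0.2909]
tcp_rot: [-1.878, -2.515, 0.005]
ft_force: [-0.1, -0.0, -2.1]
finger_gap: 0.0107
grip_force: 60.8
plate in hand 16683 [281. 214.] (array([0.0142, 0.0007]), array([91.6, 72.6]), 0.1) 0.026666712616274433
plate in hand 921 [283. 348.] (array([-0.0546,  0.0011]), array([23.8, 22.6]), 1.1) 0.026778751882545433
bar 2482 [282. 293.] (array([-0.0025,  0.0022]), array([19.7, 40.2]), 169.7) -0.0033178057775474766
60.84259629249573 0.010687384744426601
seat turn [-0.003  0.     0.002] shift [ 0.0002 -0.0007  0.0662] at [ 0.5066 -0.0095  0.2912] q7 0.58
```

View pics/w15.png

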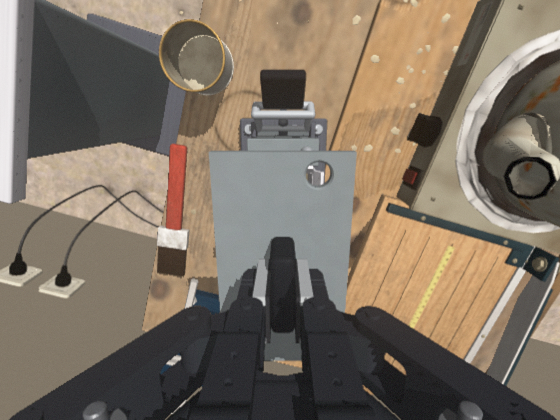

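The cover is held level and straight over the magazine (hole at (318,173)); about 2 mm behind in the grip, as expected. Lowering it.

Scaled: 0.03 m / 0.75 = 0.04, 0.02 m / 0.75 = 0.0267, -0.003 rad / 6.2832 = -0.0005.

```bash
echo '{"rows": [[-0.0005,0,0.0003,0,-0.0007,0.04,0],[0,0,0,0,0,0.0267,0],[0,0,0,0,0,0.0187,0],[0,0,0,0,0,0,0]]}' | python3 steer.py
python3 - <<'E'
from h import *
go(mag([0,.0016,.206]),16.5)
E
echo '{"rows": [[0,0,0,0,0,0.0067,0],[0,0,0,0,0,0.0067,0],[0,0,0,0,0,0.0067,0],[0,0,0,0,0,0,0]]}' | python3 steer.py
```

```text
clock: 36.1
tool_pos: [0.5062, -0.0101, 0.2273]
tcp_rot: [1.88, 2.517, -0.001]
ft_force: [0.2, 0.3, -1.4]
finger_gap: 0.0107
grip_force: 60.8
 turn [-0.001  0.001 -0.   ] shift [ 0.0007 -0.0002  0.0213] at [ 0.5062 -0.0101  0.2273] q7 0.68
clock: 36.6
tool_pos: [0.5064, -0.011, 0.2131]
tcp_rot: [1.881, 2.514, 0.001]
ft_force: [-0.5, -0.4, -1.9]
finger_gap: 0.0103
grip_force: 60.8
```

Scaled: 0.004 m / 0.75 = 0.0053, 0.003 m / 0.75 = 0.004.

```bash
echo '{"rows": [[0,0,0,0,0,0.0053,0],[0,0,0,0,0,0.004,0],[0,0,0,0,0,0.0013,0],[0,0,0,0,0,0,0]]}' | python3 steer.py
python3 - <<'E'
from h import *
go(mag([0,.0016,.2055]),16.5)
E
```

```text
clock: 37.1
tool_pos: [0.5067, -0.0111, 0.2054]
tcp_rot: [1.881, 2.514, 0.002]
ft_force: [-0.6, 0.1, -1.3]
finger_gap: 0.0105
grip_force: 61.0
 turn [ 0.002  0.001 -0.002] shift [ 0.0018 -0.0003 -0.0001] at [ 0.5067 -0.0111  0.2054] q7 0.71
```

Almost seated with no jamming. Push lightly until contact, then release and check.

Scaled: 0.002 m / 0.75 = 0.0027, 0.001 m / 0.75 = 0.0013.

```bash
echo '{"rows": [[0,0,0,0,0,0.0027,0],[0,0,0,0,0,0.0013,0],[0,0,0,0,0,0,0]]}' | python3 steer.py
echo '{"rows": [[0,0,0,0,0,0,0.03],[0,0,0,0,0,0,0.04],[0,0,0,0,0,0,0.04],[0,0,0,0,0,-0.0533,0.04],[0,0,0,0,0,-0.0667,0.04],[0,0,0,0,0,0,0],[0,0,0,0,0,0,0]]}' | python3 steer.py
python3 - <<'E'
from look import *
C,p,d=shot('wrist','w16');P=cloud(C,d)
for lo,hi in((.170,.186),(.204,.213)):
    m=(P[...,2]>lo)&(P[...,2]<hi)&(np.hypot(P[...,0]-.506,P[...,1]+.011)<.075)
    for a,c,k in blobs(m,150):
        q=P[k]-P[k].mean(0);print(lo,a,c.round(),rect(P[k][:,:2]),np.median(P[k][:,2]),np.linalg.lstsq(np.c_[q[:,:2],np.ones(len(q))],q[:,2],rcond=None)[0][:2].round(3))
go(mag([0,.125,.27]),16.5,'out a')
E
```

```text
clock: 37.48
tool_pos: [0.5067, -0.0111, 0.2053]
tcp_rot: [-1.882, -2.514, -0.006]
ft_force: [-8.7, 2.0, 27.6]
finger_gap: 0.0107
grip_force: 65.0
clock: 38.35
tool_pos: [0.5061, -0.0106, 0.2919]
tcp_rot: [1.881, 2.515, 0.001]
ft_force: [0.1, -0.3, 0.7]
finger_gap: 0.0042
grip_force: 0.0
0.17 10894 [283. 201.] (array([ 0.5084, -0.0135]), array([ 72.3, 126.1]), 106.4) 0.17883192429098638 [ 0.001 -0.004]
0.204 848 [283. 229.] (array([ 0.5084, -0.0133]), array([11.8, 39.2]), 106.0) 0.20843356655609016 [ 0.006 -0.014]
out a turn [-0.     0.    -0.002] shift [0.1245 0.0006 0.0213] at [ 0.5056 -0.0106  0.2913] q7 0.58
```

View pics/w16.png

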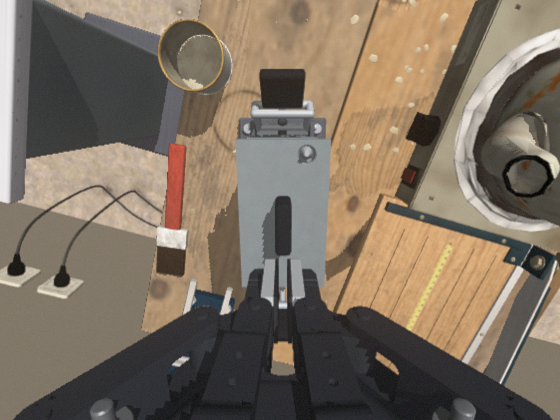

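The cover is seated (level, top 0.1788 as at the start), with peg a showing through its hole at (307,152). Closing clip a from outside.

Scaled: 0.05 m / 0.75 = 0.0667, 0.04 m / 0.75 = 0.0533.

```bash
echo '{"rows": [[0,0,0,0.0667,0,0,0],[0,0,0,0.0667,0,0,0],[0,0,0,0.04,0,0,0],[0,0,0,0,0,0.0533,0],[0,0,0,0,0,0.0533,0],[0,0,0,0,0,0.016,0],[0,0,0,0,0,0,0],[0,0,0,0,0,0,0]]}' | python3 steer.py
python3 - <<'E'
from h import *
go(mag([0,.086,.2]),16.5,'in a')
E
```

```text
clock: 39.4
tool_pos: [0.471, 0.1135, 0.2012]
tcp_rot: [1.881, 2.512, 0.004]
ft_force: [0.1, -0.1, 0.2]
finger_gap: 0.0004
grip_force: 0.0
in a turn [ 0.004  0.001 -0.003] shift [-0.0434 -0.0015  0.0012] at [0.471  0.1135 0.2012] q7 0.46
```

Scaled: -0.01 m / 0.75 = -0.0133, -0.004 m / 0.75 = -0.0053.

```bash
echo '{"rows": [[0,0,0,-0.0133,0,0,0],[0,0,0,-0.0133,0,0,0],[0,0,0,-0.0133,0,0,0],[0,0,0,-0.0133,0,0,0],[0,0,0,-0.0053,0,0,0],[0,0,0,0,0,0,0],[0,0,0,0,0,0,0]]}' | python3 steer.py
echo '{"rows": [[0,0,0,0.0267,0,0,0],[0,0,0,0.0133,0,-0.0533,0],[0,0,0,0,0,-0.0667,0],[0,0,0,-0.08,0,0,0],[0,0,0,-0.08,0,0,0],[0,0,0,-0.08,0,0,0],[0,0,0,-0.08,0,0,0],[0,0,0,0,0,0,0]]}' | python3 steer.py
python3 - <<'E'
from h import *
go(mag([0,-.13,.2]),16.5,'out b')
C,p,d=shot('top','t17');P=cloud(C,d)
m=(P[...,2]>.19)&(P[...,2]<.214)&(np.hypot(P[...,0]-.506,P[...,1]+.011)<.12)
for a,c,k in blobs(m,15):print(a,c.round(),rect(P[k][:,:2]),np.median(P[k][:,2]))
E
```

```text
clock: 40.28
tool_pos: [0.4823, 0.0716, 0.2002]
tcp_rot: [1.881, 2.514, 0.001]
ft_force: [-0.4, 1.0, 0.8]
finger_gap: 0.0002
grip_force: 0.0
clock: 41.28
tool_pos: [0.5417, -0.1363, 0.2913]
tcp_rot: [1.89, 2.502, -0.002]
ft_force: [-0.1, 0.7, -0.1]
finger_gap: -0.0
grip_force: 0.0
out b turn [ 0.003  0.006 -0.011] shift [0.0002 0.0016 0.0913] at [ 0.5417 -0.1363  0.2913] q7 0.85
81 [406. 187.] (array([ 0.5329, -0.1081]), array([29.8, 13. ]), 12.8) 0.19604812728068544
117 [363. 199.] (array([ 0.5056, -0.0124]), array([12.2, 39.9]), 105.8) 0.20656624003174373
69 [332. 208.] (array([0.4849, 0.055 ]), array([29.5,  8.2]), 16.6) 0.2091674135576541
```

Clip a is closed. Now clip b.

Scaled: 0.04 m / 0.75 = 0.0533, 0.011 m / 0.75 = 0.0147, -0.011 rad / 6.2832 = -0.0018.

```bash
echo '{"rows": [[0,0,-0.0018,0,0.002,0.0533,0],[0,0,0,0,0,0.0533,0],[0,0,0,0,0,0.0147,0],[0,0,0,0,0,0,0],[0,0,0,0.0133,0,0,0],[0,0,0,0.0133,0,0,0],[0,0,0,0.0133,0,0,0],[0,0,0,0.0133,0,0,0]]}' | python3 steer.py
echo '{"rows": [[0,0,0,0.0053,0,0,0],[0,0,0,0,0,0,0],[0,0,0,0,0,0,0],[0,0,0,-0.0267,0,0,0],[0,0,0,-0.0133,0,-0.0533,0],[0,0,0,0,0,-0.0667,0],[0,0,0,0.0533,0,-0.0267,0],[0,0,0,0.0667,0,0,0]]}' | python3 steer.py
echo '{"rows": [[0,0,0,0,0,0,0],[0,0,0,0,0,0,0]]}' | python3 steer.py
python3 - <<'E'
from h import *
for n in('top','wrist'):
    C,p,d=shot(n,n+'18');P=cloud(C,d)
    for lo,hi in((.170,.186),(.19,.214)):
        m=(P[...,2]>lo)&(P[...,2]<hi)&(np.hypot(P[...,0]-.506,P[...,1]+.011)<.12)
        for a,c,k in blobs(m,15):print(n,lo,a,c.round(),rect(P[k][:,:2]),np.median(P[k][:,2]))
s=r.state();print(s['ft_force'],s['clock'])
C,p,d=shot('scene','s18');w=cv2.imread('pics/wrist18.png')
cv2.imwrite('pics/end.png',np.hstack([cv2.resize(p[180:330,220:420],None,fx=2,fy=2),w[60:360,150:450]]))
E
```

```text
clock: 42.32
tool_pos: [0.5318, -0.0911, 0.2001]
tcp_rot: [1.864, 2.523, 0.001]
ft_force: [2.6, -15.7, -3.6]
finger_gap: -0.0
grip_force: 6.7
clock: 43.32
tool_pos: [0.5129, -0.0292, 0.3112]
tcp_rot: [1.868, 2.521, 0.006]
ft_force: [0.5, 0.5, -0.3]
finger_gap: 0.0002
grip_force: 0.0
clock: 43.58
tool_pos: [0.5119, -0.0293, 0.3092]
tcp_rot: [1.865, 2.526, 0.001]
ft_force: [0.5, -1.2, -0.2]
finger_gap: -0.0001
grip_force: 0.0
top 0.17 1304 [355. 203.] (array([5.023e-01, 4.000e-04]), array([ 73. , 120.6]), 106.0) 0.1778765348064293
top 0.19 121 [363. 199.] (array([ 0.5055, -0.012 ]), array([12.4, 39.5]), 107.1) 0.20670852304563292
top 0.19 67 [332. 208.] (array([0.485, 0.055]), array([29.2,  8.5]), 16.0) 0.208404907726092
wrist 0.17 11540 [283. 181.] (array([ 0.5079, -0.0123]), array([ 72.3, 143.3]), 106.3) 0.17888384524489317
wrist 0.19 561 [283.  99.] (array([0.4877, 0.0535]), array([29.5,  8.1]), 16.4) 0.2104379966806357
wrist 0.19 839 [283. 195.] (array([ 0.5082, -0.0134]), array([11.7, 39.1]), 107.0) 0.20840478357646672
wrist 0.19 28 [266. 266.] (array([ 0.5133, -0.0793]), array([4.3, 1.4]), 38.9) 0.19467475983510182
[-0.17167602 -0.36622454 -0.17676991] 43.675
```

View pics/end.png

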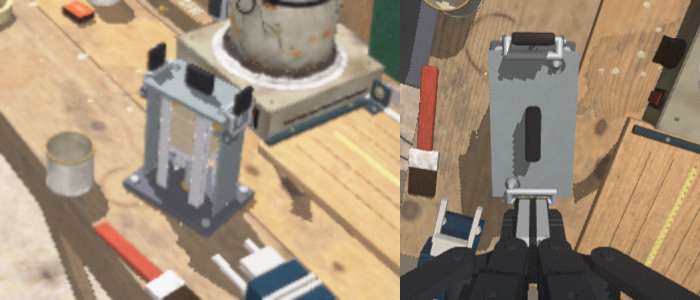

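The final views show both tabs upright with the wire bars over the seated cover (a at (532,45), b at (530,195)). The bystanders are untouched and the arm is clear, so I'm handing in.

```bash
python3 -c "
from station import r, camrig, finish_job
print(finish_job())"
```

```text
the job is handed in; nothing more can be done
None
```

I handed the job in at about 44 s of the 210 s allowed: both loose blocks are under the catches, the cover is seated on its pegs, and both clips are snapped closed; the hand-in call returned no verdict.

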